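Fetch the slide box from behind the microfilm cartons

ROBOT

A 6-joint arm with a two-finger parallel gripper is mounted at the origin on the work surface. World frame = base frame: x ahead of the robot, y to its left, z up, the work surface at z = 0. Lengths are in m, angles in rad, forces in N, time in s.
With the tool pointing down it reaches from about 0.35 to 0.85 m from the base axis. Payload 8.1 kg.
Tool frame: the origin (TCP) lies at the very end of the fingers, on their centre line; the grasp point (between the pads) lies robot.hold_point_z behind it (robot.hold_point_z is the distance from the TCP to the grasp point, in m); z points along the fingers, y is the direction in which the jaws open and shut (so a half turn about z gives the same grasp; the last joint's range is limited). The gripper opens to 93 mm and grips with 3 to 60 N. Pads are 15 mm wide; open, the fingers measure 128 mm over their backs; the gripper's body (75 mm by 188 mm) begins 65 mm behind the grasp point.
Start: joints at [1.063, 0.13, 1.488, -0, 1.523, -0.085], TCP at [0.246, 0.547, 0.219] pointing down, gripper open.
Joint ranges: [-2.96, 2.96], [-0.89, 2.26], [0.02, 2.5], [-1.34, 4.48], [0, 2.73], [-2.66, 2.66]. Speed limits (rad/s): [2.39, 2.39, 2.79, 3.14, 3.14, 3.14].

INTERFACE

Orientations are given as a rotation vector (axis times angle).
In Python, from plant import robot, cams gives the robot as it stands. The module is installed in compiled form; this text tells all that it offers.
- The arm moves only by the tool step_arm, never from a script. Its argument "deltas" is a list of rows, each an object with "offset": the shift along the tool's x, y, z in cm, a list of three; "roll": the turn about the tool's z in rad. In form: [{"offset": [x, y, z], "roll": roll}, ...]. A call has 1 to 12 rows; each row shifts and turns the commanded pose from where the row before left it, along the tool's axes as they then stand; what a row does not reach is not made up. A row lasts 1/8 s, in which the tool goes at most 62.5 mm and 10.7 degrees, less where a joint would pass 70% of its speed; a pose out of reach is approached as far as the arm can. A call with a gripper value outside its range is refused whole. "fingers" is the finger opening in cm, from 0 to 9.3, set as the call begins (left out, the last holds). The fingers move at their own pace and stop on an object; "grip_force" is the grip in N (left out, the last holds). Time passes only in rows, so rows that do not move let the fingers close. It gives the time, the measured TCP pose, the force and the opening at its end, in the units of the state.
- robot.read_state(): the state, without advancing time (a new reading comes with each control period).
- cams.read_camera(name): name is "side" or "top"; returns a dict with "pixels" (420x560x3 uint8, red, green, blue), "fx", "fy", "cx", "cy" (pixels), "k1" (the pictures are not rectified: a ray, as slopes to the right and down, at radius r is drawn at 1 + k1 r^2 times it, then the intrinsics apply), "extrinsics" (4x4, takes a point from world to camera coordinates). Camera axes: x right, y down, z forward; pixel columns grow to the right and rows downward; lengths in m; the calibration is good to about 2 mm. A picture is of the moment at which its call begins. There is no depth.
- robot.close_job(): hands the job in, once; it reports no verdict.
Trained networks look in a picture, given as the dict that the camera call returned (one of the last four; its "shot" number tells which), for a name from the list of things; names that differ only in an ending like _2 or _b are one class to them, and where a whole thing is asked for, a point or a joint stands for the part that bears it (a point fixed in the world has none). Each returns a list of dicts, best first, with "score" (0 to 1); they miss things now and then, are a little off and sometimes report something else, mostly with a low value. They report only what shows in the picture. A call takes as long as a camera call. They do not tell look-alikes from the thing itself.
- cams.boxes_of(picture, thing): "xy" ([column, row] in pixels, amid what is visible of it).
- cams.silhouettes(picture, thing): "mask" (420x560 bool, what is visible of it) and "xy" ([column, row] in pixels, amid what is visible of it).
- cams.pinpoint(picture, thing): "xy" ([column, row] in pixels: a listed point, or the origin of a listed thing).
The state is a dict: "t": time; "q": joint angles; "dq": joint speeds; "joint_torque": joint torques, N m; "tool_pos": TCP position; "orientation": TCP orientation; "force": force on the tool from outside, world axes, zero at the start; "wrist_torque": the same for the moment, N m; "opening": finger opening in m.
Only numpy, scipy, OpenCV 4.12 (cv2) and the standard library are available. Lean on these libraries where they do the work, as an engineer would, in place of code of your own. Each camera call takes 0.05 s, during which the arm holds its last target. There are 200 camera calls.

TASK

The white slide box stands at the back of the rack behind three microfilm cartons. First move all three cartons to the grey felt mat, standing up, and leave the slide box where it is until they are all there; then lift the slide box into the green tray so that it lies flat on the tray's floor, and only then put the cartons back on the rack, each standing squarely on the patch of its own colour. Tip nothing over and do not disturb the pencil cup.

Things in the scene. Friction and masses are not known exactly. Their poses are not given: they have to be found in the camera images.
- red_carton_center (a point): red microfilm carton standing on edge in the rack's front row: 98 (its x) x 42 (its y) x 98 mm high, red with a white paper band and small white labels; about 0.13 kg. The point is its centre, 49 mm above its underside; z up; its two ends are interchangeable. It starts within 1 cm of one of the three coloured places, not always its own.
- blue_carton_center (a point): blue microfilm carton standing on edge in the rack's front row: 98 (its x) x 42 (its y) x 98 mm high, blue with a white paper band and small white labels; about 0.13 kg. The point is its centre, 49 mm above its underside; z up; its two ends are interchangeable. It starts within 1 cm of one of the three coloured places, not always its own.
- yellow_carton_center (a point): yellow microfilm carton standing on edge in the rack's front row: 98 (its x) x 42 (its y) x 98 mm high, yellow with a white paper band and small white labels; about 0.13 kg. The point is its centre, 49 mm above its underside; z up; its two ends are interchangeable. It starts within 1 cm of one of the three coloured places, not always its own.
- slide_box_center (a point): white slide box, black seam line and black top label, 50 (its x) x 150 (its y) x 56 mm high, about 0.22 kg, on the rack about 10 mm behind the cartons. The point is its centre, 28 mm above its underside; z up. Grip it across its x. The rack is a fixed dark steel board, 255 x 310 x 12 mm, with no walls but a lip 20 mm above the board along its far edge, about 50 mm behind the box.
- red_place: flat red patch, 46 mm wide (its y), on the rack's board: the place of the red carton. Origin: centre of the carton's footprint, on the board (12 mm above the table). The patch reaches from 79 mm in front (-x, robot side) to 51 mm behind it, so a strip shows before whatever stands there. The carton's x goes along the patch's x. The places lie 90 mm apart along y.
- blue_place: flat blue patch, 46 mm wide (its y), on the rack's board: the place of the blue carton. Origin: centre of the carton's footprint, on the board (12 mm above the table). The patch reaches from 79 mm in front (-x, robot side) to 51 mm behind it, so a strip shows before whatever stands there. The carton's x goes along the patch's x. The places lie 90 mm apart along y.
- yellow_place: flat yellow patch, 46 mm wide (its y), on the rack's board: the place of the yellow carton. Origin: centre of the carton's footprint, on the board (12 mm above the table). The patch reaches from 79 mm in front (-x, robot side) to 51 mm behind it, so a strip shows before whatever stands there. The carton's x goes along the patch's x. The places lie 90 mm apart along y.
- mat: grey felt mat, fixed, 280 mm (its x) by 160 mm (its y) by 3 mm thick, to one side of the rack; the side area for the cartons. The origin is the centre of its underside, on the table; its top is 3 mm above. The three cartons fit on it in one row along its x, 85 mm apart, each with its long side across the mat.
- tray: green plastic tray, fixed, open on top, 240 mm (its x) by 165 mm (its y), rim 28 mm high, walls and floor 5 mm thick, on the other side of the rack from the mat. The origin is the centre of its underside, on the table. The slide box fits in it with its long side along the tray's x.
- pencil_cup: steel pencil cup with three pencils, 72 mm across, 95 mm high (pencils to about 125 mm), loose, on the table beyond the far left corner of the rack; not to be disturbed. The origin is the centre of its underside.
There are look-alikes about, which are no part of the job. Leave any black, pink or turquoise look-alike of the part that bears blue_carton_center alone.

How it is judged:
On the way, in this order (a step that is already met when the one before it is completed fails the run):
1. all three cartons stand released on the felt mat, the slide box still in its place on the rack (moved less than 40 mm) (x of red_carton_center in the frame of mat between -0.14 and 0.14 m and y of red_carton_center in the frame of mat between -0.08 and 0.08 m and angle between each of red_carton_center, blue_carton_center, yellow_carton_center's own z axis and vertical below 0.15 rad and z of each of red_carton_center, blue_carton_center, yellow_carton_center in the frame of mat below 0.06 m and linear speed of each of red_carton, blue_carton, yellow_carton below 0.03 m/s and contact force between each of red_carton, blue_carton, yellow_carton and the fingers below 0.3 N and x of blue_carton_center in the frame of mat between -0.14 and 0.14 m and y of blue_carton_center in the frame of mat between -0.08 and 0.08 m and x of yellow_carton_center in the frame of mat between -0.14 and 0.14 m and y of yellow_carton_center in the frame of mat between -0.08 and 0.08 m and distance of slide_box_center from where it was at the start of the episode below 0.04 m), for 0.2 s.
2. the slide box lies released in the tray while the three cartons are still on the mat (x of slide_box_center in the frame of tray between -0.05 and 0.05 m and y of slide_box_center in the frame of tray between -0.06 and 0.06 m and angle between each of slide_box_center, red_carton_center, blue_carton_center, yellow_carton_center's own z axis and vertical below 0.15 rad and z of slide_box_center in the frame of tray below 0.042 m and linear speed of each of slide_box, red_carton, blue_carton, yellow_carton below 0.03 m/s and contact force between each of slide_box, red_carton, blue_carton, yellow_carton and the fingers below 0.3 N and x of red_carton_center in the frame of mat between -0.14 and 0.14 m and y of red_carton_center in the frame of mat between -0.08 and 0.08 m and z of each of red_carton_center, blue_carton_center, yellow_carton_center in the frame of mat below 0.06 m and x of blue_carton_center in the frame of mat between -0.14 and 0.14 m and y of blue_carton_center in the frame of mat between -0.08 and 0.08 m and x of yellow_carton_center in the frame of mat between -0.14 and 0.14 m and y of yellow_carton_center in the frame of mat between -0.08 and 0.08 m), for 0.2 s.
At the end, for the whole second after the job is handed in: Each carton stands upright (within 0.15 rad) on the rack with its centre within 15 mm of the origin of the place of its own colour and its sides within 0.2 rad of the patch's; the slide box lies flat on the floor of the tray, within its rim; all released and at rest (horizontal distance between red_carton_center and red_place below 0.015 m and angle between the x axis of red_carton_center and the x axis of red_place, either way round below 0.2 rad and z of red_carton_center in the frame of red_place below 0.057 m and angle between each of red_carton_center, blue_carton_center, yellow_carton_center, slide_box_center's own z axis and vertical below 0.15 rad and linear speed of each of red_carton, blue_carton, yellow_carton, slide_box below 0.03 m/s and contact force between each of red_carton, blue_carton, yellow_carton, slide_box and the fingers below 0.3 N and horizontal distance between blue_carton_center and blue_place below 0.015 m and angle between the x axis of blue_carton_center and the x axis of blue_place, either way round below 0.2 rad and z of blue_carton_center in the frame of blue_place below 0.057 m and horizontal distance between yellow_carton_center and yellow_place below 0.015 m and angle between the x axis of yellow_carton_center and the x axis of yellow_place, either way round below 0.2 rad and z of yellow_carton_center in the frame of yellow_place below 0.057 m and x of slide_box_center in the frame of tray between -0.05 and 0.05 m and y of slide_box_center in the frame of tray between -0.06 and 0.06 m and z of slide_box_center in the frame of tray below 0.042 m); the robot touches nothing.
It fails at once if the red carton is tipped over (more than 0.8 rad) (angle between red_carton_center's own z axis and vertical above 0.8 rad).
It fails at once if the blue carton is tipped over (more than 0.8 rad) (angle between blue_carton_center's own z axis and vertical above 0.8 rad).
It fails at once if the yellow carton is tipped over (more than 0.8 rad) (angle between yellow_carton_center's own z axis and vertical above 0.8 rad).
It fails at once if the slide box is tipped over (more than 0.8 rad) (angle between slide_box_center's own z axis and vertical above 0.8 rad).
It fails at once if the pencil cup is pushed more than 25 mm or tipped (distance of pencil_cup from where it was at the start of the episode above 0.025 m or angle between pencil_cup's own z axis and vertical above 0.4 rad).
It also fails if it takes over 134 s, if anything falls off the work surface, if the arm or the gripper's body presses on something with over 40 N, if the wrist force passes 120 N, or if a joint passes its speed limit or range.

## Working session

There is one attempt and no reset: what is moved stays moved. The work goes in short steps, Python scripts to look and compute and a tool call to move; the robot and the scene stay as the last step left them, time stands still between calls to the robot, and variables do not carry over. Pictures are saved under pics/ and viewed, about 12 in all and at most 16, crops included, and the job is handed in when it is done.

Besides the shell and the picture viewer there is one more tool, called after "Request:" as name([rows], argument=value, ...), one row to a line, values as JSON. step_arm: Moves the arm, as the interface text tells. Its arguments: {"type":"object","properties":{"deltas":{"type":"array"},"fingers":{"type":"number"},"grip_force":{"type":"number"}},"required":["deltas"]}

```bash
mkdir -p pics
cat > h.py <<'E'
import numpy as np, cv2
from plant import robot, cams
def shot(n,name=None):
    p=cams.read_camera(n)
    if name: cv2.imwrite(f'pics/{name}.png',cv2.cvtColor(p['pixels'],cv2.COLOR_RGB2BGR))
    return p
def ray(p,xy):
    d=np.array([(xy[0]-p['cx'])/p['fx'],(xy[1]-p['cy'])/p['fy']]); u=d.copy()
    for _ in range(20): u=d/(1+p['k1']*(u@u))
    E=np.array(p['extrinsics']);R=E[:3,:3];t=E[:3,3]
    return -R.T@t, R.T@np.array([u[0],u[1],1])
def on(p,xy,z):
    c,d=ray(p,xy); return c+d*(z-c[2])/d[2]
def proj(p,X):
    E=np.array(p['extrinsics']);c=E[:3,:3]@np.array(X)+E[:3,3];u=c[:2]/c[2];u=u*(1+p['k1']*(u@u))
    return np.array([u[0]*p['fx']+p['cx'],u[1]*p['fy']+p['cy']])
E
python3 - <<'E'
from h import *
np.set_printoptions(precision=4,suppress=True)
print(robot.read_state(), robot.hold_point_z)
zs=dict(red_carton_center=.061,blue_carton_center=.061,yellow_carton_center=.061,slide_box_center=.04,red_place=.012,blue_place=.012,yellow_place=.012,mat=0,tray=0,pencil_cup=0)
for n in('top','side'):
    p=shot(n,n+'0'); print(n,ray(p,(280,210)))
    for k,z in zs.items():
        for d in cams.pinpoint(p,k)[:4]: print(k,np.round(d['xy'],1),round(d['score'],2),on(p,d['xy'],z)[:2])
E
```

```text
{'t': 0.0, 'q': array([ 1.0626,  0.1311,  1.4893, -0.    ,  1.523 , -0.0854]), 'dq': array([ 0.0001,  0.0002,  0.0003,  0.0005, -0.    , -0.0013]), 'joint_torque': array([  0.0016, -55.9834, -49.1771,   0.0769,   0.0354,  -0.0002]), 'tool_pos': array([0.2459, 0.5467, 0.2176]), 'orientation': array([-0.6591, -3.0712,  0.0028]), 'force': array([-0.5387,  0.0561,  0.3329]), 'wrist_torque': array([ 0.0553, -0.018 , -0.0109]), 'opening': 0.09292165743252942} 0.0188
top (array([ 0.3402, -0.0813,  1.2459]), array([ 0.129 , -0.0142, -0.9917]))
red_carton_center [206.4 206.1] 0.77 [0.5001 0.0863]
blue_carton_center [365.9 331. ] 0.92 [ 0.1986 -0.3155]
blue_carton_center [443.8 212.5] 0.86 [ 0.4969 -0.5184]
blue_carton_center [279.3 194.7] 0.72 [ 0.5331 -0.0958]
blue_carton_center [274.9  82.2] 0.62 [ 0.8323 -0.0781]
yellow_carton_center [239.9 200.6] 0.71 [0.5159 0.0027]
slide_box_center [231.3 166.7] 0.95 [0.6069 0.0293]
red_place [242.5 200. ] 0.16 [ 0.5249 -0.0005]
yellow_place [242.7 201.7] 0.68 [ 0.5204 -0.0012]
mat [360.1 204. ] 0.77 [ 0.523  -0.3118]
mat [124.  200.2] 0.49 [0.5192 0.3162]
tray [124.4 200.3] 0.78 [0.519  0.3151]
tray [203.6 209. ] 0.29 [0.5005 0.102 ]
pencil_cup [147.9 121.7] 0.82 [0.7368 0.2658]
side (array([ 0.2354, -1.0625,  0.8963]), array([ 0.2188,  0.7399, -0.6361]))
red_carton_center [251.8 170.5] 0.76 [0.4991 0.088 ]
blue_carton_center [158.9 313.2] 0.93 [ 0.2011 -0.3265]
blue_carton_center [332.6 358.3] 0.85 [ 0.4911 -0.5262]
blue_carton_center [191.3 258.6] 0.7 [ 0.2898 -0.1926]
blue_carton_center [392.8 184.6] 0.66 [ 0.8275 -0.0793]
yellow_carton_center [264.9 187.3] 0.76 [0.5124 0.0069]
slide_box_center [293.1 182.7] 0.58 [0.5953 0.0309]
mat [306.6 291.5] 0.63 [ 0.518  -0.3057]
tray [242.8 144.4] 0.81 [0.5266 0.3125]
pencil_cup [312.9 141.9] 0.73 [0.7336 0.2619]
```

```bash
ls pics
```

```text
side0.png
top0.png
```

View pics/top0.png

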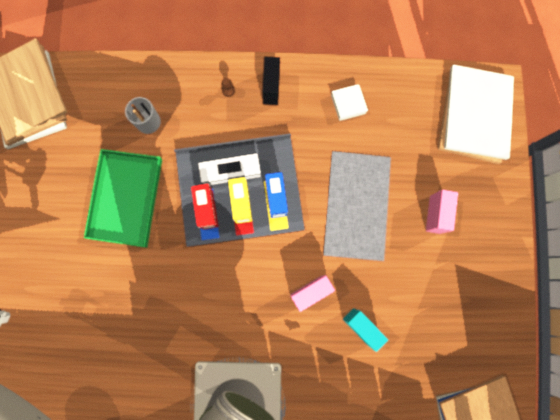

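View pics/side0.png

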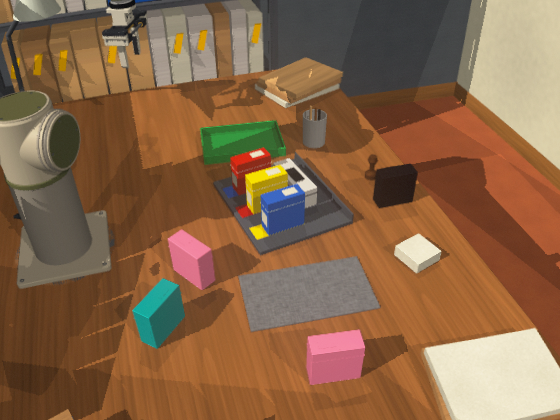

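The top view shows red (204,210) standing on the blue patch, yellow (240,205) on the red patch and blue (277,200) on the yellow patch. The slide box is behind them at (230,168), the mat at (358,205) and the tray at (124,200). The blue look-alikes are pink (313,293), pink (443,212), turquoise (366,331) and black (271,80). Only (277,200) is actually blue and in the rack, so that is the blue carton. I'll confirm this in a crop while fitting poses.

```bash
cat >> h.py <<'E'
from scipy.optimize import minimize
def corners(dx,dy,z0,z1,c=(0,0)):
    return np.array([[c[0]+sx*dx/2,c[1]+sy*dy/2,z] for z in(z0,z1) for sx in(-1,1) for sy in(-1,1)])
def place(C,x,y,a):
    R=np.array([[np.cos(a),-np.sin(a)],[np.sin(a),np.cos(a)]]); P=C.copy(); P[:,:2]=C[:,:2]@R.T+[x,y]; return P
def hullmask(p,P,s=4):
    q=np.array([proj(p,X) for X in P]); m=np.zeros((420*s,560*s),np.uint8)
    h=cv2.convexHull(((q+.5)*s).astype(np.float32)).astype(np.int32); cv2.fillConvexPoly(m,h,1); return m
def mask_of(p,thing,near=None):
    L=cams.silhouettes(p,thing)
    if not L: return None
    if near is not None: L=sorted(L,key=lambda d:np.hypot(*(np.array(d['xy'])-near)))
    return L[0]['mask']
def fit(views,C,x0,hull=True,s=4):
    "views: list of (picture,mask)"
    M=[]
    for p,m in views:
        m=m.astype(np.uint8)
        if hull:
            pts=cv2.findNonZero(cv2.morphologyEx(m,cv2.MORPH_OPEN,np.ones((2,2),np.uint8)));h=np.zeros_like(m);cv2.fillConvexPoly(h,cv2.convexHull(pts),1);m=h
        M.append(cv2.resize(m,None,fx=s,fy=s,interpolation=cv2.INTER_NEAREST))
    def cost(v):
        c=0
        for (p,_),m in zip(views,M):
            h=hullmask(p,place(C,v[0],v[1],v[2]),s); c-=(h&m).sum()/max(1,(h|m).sum())
        return c/len(views)
    x0=np.array(x0,float); best=None
    for k in range(2):
        S=np.vstack([x0,x0+[.01,0,0],x0+[0,.01,0],x0+[0,0,.1]])
        r=minimize(cost,x0,method='Nelder-Mead',options=dict(initial_simplex=S,xatol=2e-4,fatol=1e-4,maxiter=150)); x0=r.x
    return r.x,-r.fun
CART=corners(.098,.042,.012,.110)
E
python3 - <<'E'
from h import *
np.set_printoptions(precision=4,suppress=True)
p=shot('top'); q=shot('side')
cv2.imwrite('pics/crop1.png',cv2.resize(cv2.cvtColor(p['pixels'][120:265,70:400],cv2.COLOR_RGB2BGR),None,fx=2.4,fy=2.4,interpolation=cv2.INTER_CUBIC))
G={'red_carton_center':((206,206),(.50,.086),CART),'yellow_carton_center':((240,200),(.515,.003),CART),'blue_carton_center':((279,195),(.53,-.09),CART),
'slide_box_center':((231,167),(.6,.03),corners(.05,.15,.012,.068)),'mat':((360,204),(.52,-.31),corners(.28,.16,0,.003)),'tray':((124,200),(.52,.315),corners(.24,.165,0,.028))}
for k,(n,xy,C) in G.items():
    m=mask_of(p,k,n); print(k,'top',fit([(p,m)],C,[*xy,-.1]), m.sum())
    if k in('blue_carton_center','mat','tray'):
        n2=proj(q,[*xy,.03]); m2=mask_of(q,k,n2); print('   side',fit([(q,m2)],C,[*xy,-.1]))
d=cams.pinpoint(p,'pencil_cup');print(d[0]['xy'])
E
```

```text
red_carton_center top (array([0.4948, 0.0866, 0.194 ]), np.float64(0.9540626832605721)) 887
yellow_carton_center top (array([ 0.5127, -0.0004,  0.148 ]), np.float64(0.930970942593905)) 824
blue_carton_center top (array([ 0.5277, -0.0894,  0.1473]), np.float64(0.919105124632296)) 711
   side (array([ 0.4534, -0.1649,  1.3108]), np.float64(0.1476818012057835))
slide_box_center top (array([0.597 , 0.0299, 0.1774]), np.float64(0.9536533559898046)) 1358
mat top (array([ 0.5167, -0.3065, -0.0747]), np.float64(0.97214403853408)) 6249
   side (array([ 0.5186, -0.311 , -0.0903]), np.float64(0.9632159048371668))
tray top (array([ 0.5216,  0.3124, -0.1092]), np.float64(0.9752636723774245)) 5831
   side (array([ 0.5231,  0.3039, -0.1188]), np.float64(0.9713747798449298))Traceback (most recent call last):
  File "<stdin>", line 11, in <module>
IndexError: list index out of range
```

View pics/crop1.png

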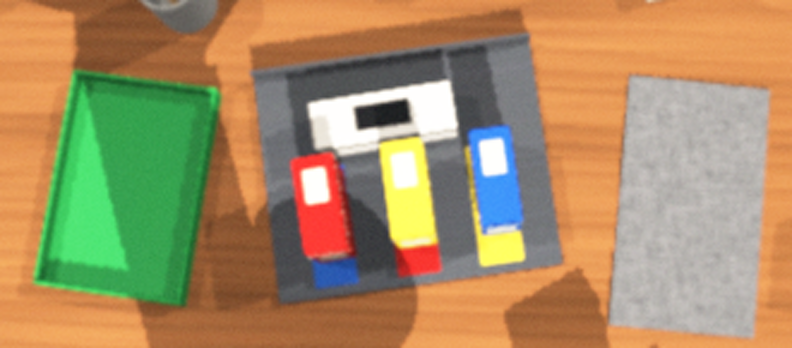

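The crop confirms it: the saturated blue box on the yellow strip is the blue carton. Red stands on blue and yellow stands on red. Next, a move planner.

```bash
cat > go.py <<'E'
import sys,numpy as np
from plant import robot
from scipy.spatial.transform import Rotation as R
np.set_printoptions(precision=3,suppress=True)
# args: pairs x,y,z ...  successive targets ; offsets assume jaw yaw given first
s=robot.read_state(); M=R.from_rotvec(s['orientation']).as_matrix(); y=np.arctan2(M[1,1],M[0,1])
th=float(sys.argv[1]); p=s['tool_pos']; print('t',round(s['t'],2),'pos',p,'jawyaw',round(y,3),'tilt',M[:2,2],'open',round(s['opening'],4),'F',s['force'])
print('roll needed',round(-(th-y),3))
T=np.array([[-np.sin(th),np.cos(th),0],[np.cos(th),np.sin(th),0],[0,0,-1]])
for a in sys.argv[2:]:
    q=np.array(eval(a),float); d=T@(q-p)*100; print(a,'total cm',d,'rows>=',int(np.ceil(np.linalg.norm(d)/5)),'per',d/np.ceil(np.linalg.norm(d)/5)); p=q
E
python3 go.py 1.72 .529,-.091,.24 .529,-.091,.06
```

```text
t 1.7 pos [0.246 0.547 0.219] jawyaw 1.148 tilt [-0. -0.] open 0.0931 F [-0.003 -0.33  -0.403]
roll needed -0.572
.529,-.091,.24 total cm [-18.485 -67.313  -2.136] rows>= 14 per [-1.32  -4.808 -0.153]
.529,-.091,.06 total cm [ 0.  0. 18.] rows>= 4 per [0.  0.  4.5]
```

Request:
step_arm([
  {"offset":[0,0,-0.5],"roll":-0.143},
  {"offset":[0,0,-0.5],"roll":-0.143},
  {"offset":[0,0,-0.5],"roll":-0.143},
  {"offset":[0,0,-0.5],"roll":-0.143},
  {"offset":[-1.3,-4.8,0],"roll":0},
  {"offset":[-1.3,-4.8,0],"roll":0},
  {"offset":[-1.3,-4.8,0],"roll":0},
  {"offset":[-1.3,-4.8,0],"roll":0},
  {"offset":[-1.3,-4.8,0],"roll":0},
  {"offset":[-1.3,-4.8,0],"roll":0},
  {"offset":[-1.3,-4.8,0],"roll":0},
  {"offset":[-1.3,-4.8,0],"roll":0},
], fingers=6.0, grip_force=20)

```text
t: 3.2
tool_pos: [0.4066, 0.1814, 0.2389]
orientation: [-0.234, 3.132, 0.0]
force: [0.6, 0.9, -0.6]
opening: 0.0599
```

Request:
step_arm([
  {"offset":[-1.3,-4.8,0],"roll":0},
  {"offset":[-1.3,-4.8,0],"roll":0},
  {"offset":[-1.3,-4.8,0],"roll":0},
  {"offset":[-1.3,-4.8,0],"roll":0},
  {"offset":[-1.3,-4.8,0],"roll":0},
  {"offset":[-1.3,-4.8,0],"roll":0},
  {"offset":[0,0,0],"roll":0},
  {"offset":[0,0,0],"roll":0},
])

```text
t: 4.2
tool_pos: [0.5258, -0.09, 0.2385]
orientation: [0.233, -3.132, -0.001]
force: [-0.8, -0.4, -1.1]
opening: 0.0603
```

```bash
python3 go.py 1.72 .529,-.091,.24 .529,-.091,.06
```

```text
t 4.2 pos [ 0.526 -0.09   0.238] jawyaw 1.719 tilt [-0.001  0.001] open 0.0603 F [-0.832 -0.396 -1.062]
roll needed -0.001
.529,-.091,.24 total cm [-0.303 -0.144 -0.153] rows>= 1 per [-0.303 -0.144 -0.153]
.529,-.091,.06 total cm [ 0.  0. 18.] rows>= 4 per [0.  0.  4.5]
```

Request:
step_arm([
  {"offset":[-0.3,-0.1,4.0],"roll":0},
  {"offset":[0,0,4.0],"roll":0},
  {"offset":[0,0,4.0],"roll":0},
  {"offset":[0,0,3.0],"roll":0},
  {"offset":[0,0,2.8],"roll":0},
  {"offset":[0,0,0],"roll":0},
])

```text
t: 4.95
tool_pos: [0.5269, -0.0889, 0.0585]
orientation: [0.236, -3.128, -0.003]
force: [0.5, 0.6, 0.0]
opening: 0.0597
```

Request:
step_arm([
  {"offset":[0,0,0],"roll":0},
  {"offset":[0,0,0],"roll":0},
  {"offset":[0,0,0],"roll":0},
  {"offset":[0,0,0],"roll":0},
  {"offset":[0,0,0],"roll":0},
], fingers=3.6)

```text
t: 5.58
tool_pos: [0.5304, -0.0908, 0.0625]
orientation: [-0.234, 3.13, -0.001]
force: [-0.8, 2.4, 6.2]
opening: 0.0419
```

Request:
step_arm([
  {"offset":[0,0,-2],"roll":0},
  {"offset":[0,0,-4],"roll":0},
  {"offset":[0,0,-4.5],"roll":0},
  {"offset":[0,0,-4.5],"roll":0},
  {"offset":[0,0,0],"roll":0},
])

```text
t: 6.2
tool_pos: [0.5318, -0.0917, 0.216]
orientation: [-0.233, 3.125, -0.005]
force: [0.1, -0.5, -1.6]
opening: 0.0419
```

```bash
python3 go.py 1.72 .589,-.357,.212 .589,-.357,.054
```

```text
t 6.2 pos [ 0.532 -0.092  0.216] jawyaw 1.72 tilt [ 0.009 -0.002] open 0.0419 F [ 0.147 -0.541 -1.611]
roll needed -0.0
.589,-.357,.212 total cm [ -1.709 -27.085   0.404] rows>= 6 per [-0.285 -4.514  0.067]
.589,-.357,.054 total cm [ 0.   0.  15.8] rows>= 4 per [0.   0.   3.95]
```

Request:
step_arm([
  {"offset":[-0.2,-2,0],"roll":0},
  {"offset":[-0.3,-4,0],"roll":0},
  {"offset":[-0.3,-5,0],"roll":0},
  {"offset":[-0.3,-5,0],"roll":0},
  {"offset":[-0.3,-5,0],"roll":0},
  {"offset":[-0.2,-4,0],"roll":0},
  {"offset":[-0.1,-2,0],"roll":0},
  {"offset":[0,0,0],"roll":0},
  {"offset":[0,0,0],"roll":0},
  {"offset":[0,0,0],"roll":0},
])

```text
t: 7.45
tool_pos: [0.586, -0.3544, 0.2103]
orientation: [0.236, -3.132, -0.001]
force: [0.2, 0.1, -1.9]
opening: 0.042
```

```bash
python3 go.py 1.72 .589,-.357,.054
```

```text
t 7.45 pos [ 0.586 -0.354  0.21 ] jawyaw 1.721 tilt [-0.001  0.   ] open 0.042 F [ 0.167  0.134 -1.867]
roll needed 0.001
.589,-.357,.054 total cm [-0.258 -0.304 15.63 ] rows>= 4 per [-0.065 -0.076  3.908]
```

Request:
step_arm([
  {"offset":[-0.2,-0.2,4.5],"roll":0},
  {"offset":[0,0,4.5],"roll":0},
  {"offset":[0,0,3.5],"roll":0},
  {"offset":[0,0,2],"roll":0},
  {"offset":[0,0,1.1],"roll":0},
  {"offset":[0,0,0],"roll":0},
  {"offset":[0,0,0],"roll":0},
])

```text
t: 8.32
tool_pos: [0.5894, -0.3576, 0.0565]
orientation: [-0.234, 3.131, -0.003]
force: [0.1, -0.0, -1.4]
opening: 0.0419
```

Request:
step_arm([
  {"offset":[0,0,0],"roll":0},
  {"offset":[0,0,0],"roll":0},
  {"offset":[0,0,0],"roll":0},
  {"offset":[0,0,-2],"roll":0},
  {"offset":[0,0,-4],"roll":0},
  {"offset":[0,0,-5],"roll":0},
  {"offset":[0,0,-5],"roll":0},
  {"offset":[0,0,0],"roll":0},
  {"offset":[0,0,0],"roll":0},
], fingers=6.0)

```text
t: 9.45
tool_pos: [0.5886, -0.3571, 0.2158]
orientation: [-0.234, 3.132, -0.001]
force: [-0.7, -0.1, -0.9]
opening: 0.0603
```

```bash
python3 go.py 1.72 .5135,0,.235 .5135,0,.062
python3 - <<'E'
from h import *
p=shot('top','t1')
print(fit([(p,mask_of(p,'blue_carton_center',proj(p,[.589,-.357,.05])))],corners(.098,.042,.003,.101),[.589,-.357,.15]))
for k,g in(('yellow_carton_center',(.513,0)),('red_carton_center',(.495,.087))):
    m=mask_of(p,k,proj(p,[*g,.06])); print(k,m is not None and fit([(p,m)],CART,[*g,.15]))
E
```

```text
t 9.45 pos [ 0.589 -0.357  0.216] jawyaw 1.72 tilt [ 0.001 -0.001] open 0.0603 F [-0.699 -0.08  -0.89 ]
roll needed 0.0
.5135,0,.235 total cm [ 2.115 36.429 -1.921] rows>= 8 per [ 0.264  4.554 -0.24 ]
.5135,0,.062 total cm [ 0.   0.  17.3] rows>= 4 per [0.    0.    4.325]
(array([ 0.55714823, -0.37448705,  0.48653941]), np.float64(0.28190610993158766))
yellow_carton_center (array([ 5.12483594e-01, -4.52602727e-04,  1.60076130e-01]), np.float64(0.9425707124955245))
red_carton_center (array([0.49502913, 0.08682053, 0.20543076]), np.float64(0.9533889948063902))
```

View pics/t1.png

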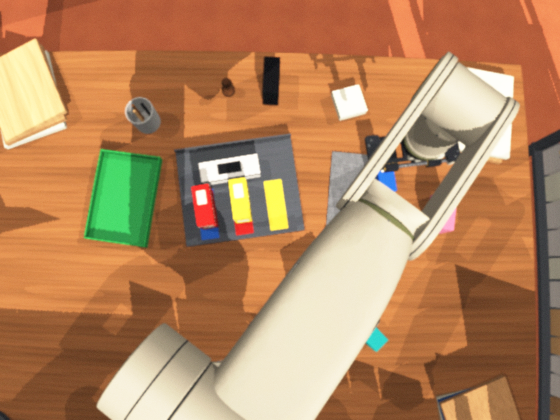

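The blue carton is on the mat around (385,180), partly hidden by the arm. The yellow patch at (276,205) is now bare. Next is yellow.

Request:
step_arm([
  {"offset":[0.3,4.5,-0.2],"roll":0},
  {"offset":[0.3,5,-0.2],"roll":0},
  {"offset":[0.3,5,-0.2],"roll":0},
  {"offset":[0.3,5,-0.2],"roll":0},
  {"offset":[0.3,5,-0.2],"roll":0},
  {"offset":[0.3,5,-0.2],"roll":0},
  {"offset":[0.3,4.5,0],"roll":0},
  {"offset":[0.1,2.4,0],"roll":0},
  {"offset":[0,0,0],"roll":0},
  {"offset":[0,0,0],"roll":0},
])

```text
t: 10.9
tool_pos: [0.5124, -0.0009, 0.2261]
orientation: [0.234, -3.132, 0.0]
force: [-0.1, -0.3, 0.3]
opening: 0.0602
```

```bash
python3 go.py 1.72 .5135,0,.062
```

```text
t 10.9 pos [ 0.512 -0.001  0.226] jawyaw 1.72 tilt [-0.001 -0.   ] open 0.0602 F [-0.065 -0.336  0.27 ]
roll needed 0.0
.5135,0,.062 total cm [-0.126  0.07  16.411] rows>= 4 per [-0.031  0.017  4.103]
```

Request:
step_arm([
  {"offset":[-0.1,0.1,4.0],"roll":0},
  {"offset":[0,0,4.0],"roll":0},
  {"offset":[0,0,4.0],"roll":0},
  {"offset":[0,0,3.0],"roll":0},
  {"offset":[0,0,1.4],"roll":0},
  {"offset":[0,0,0],"roll":0},
  {"offset":[0,0,0],"roll":0},
])

```text
t: 11.78
tool_pos: [0.5145, 0.0004, 0.0641]
orientation: [-0.233, 3.131, -0.001]
force: [-0.5, 0.4, -0.2]
opening: 0.0597
```

Request:
step_arm([
  {"offset":[0,0,0],"roll":0},
  {"offset":[0,0,0],"roll":0},
  {"offset":[0,0,0],"roll":0},
  {"offset":[0,0,0],"roll":0},
  {"offset":[0,0,0],"roll":0},
], fingers=3.6)

```text
t: 12.4
tool_pos: [0.5139, 0.0009, 0.0634]
orientation: [-0.234, 3.132, -0.0]
force: [-1.0, 0.3, 5.9]
opening: 0.0419
```

Request:
step_arm([
  {"offset":[0,0,-2],"roll":0},
  {"offset":[0,0,-4],"roll":0},
  {"offset":[0,0,-4.5],"roll":0},
  {"offset":[0,0,-4.5],"roll":0},
  {"offset":[0,0,0],"roll":0},
  {"offset":[0,0,0],"roll":0},
])

```text
t: 13.15
tool_pos: [0.5129, 0.0009, 0.2116]
orientation: [0.234, -3.132, -0.0]
force: [-0.2, -0.7, -2.6]
opening: 0.0423
```

```bash
python3 go.py 1.72 .441,-.345,.212 .441,-.345,.053
```

```text
t 13.15 pos [0.513 0.001 0.212] jawyaw 1.72 tilt [-0.001  0.   ] open 0.0423 F [-0.225 -0.706 -2.614]
roll needed 0.0
.441,-.345,.212 total cm [ 12.249 -33.136  -0.036] rows>= 8 per [ 1.531 -4.142 -0.005]
.441,-.345,.053 total cm [ 0.   0.  15.9] rows>= 4 per [0.    0.    3.975]
```

Request:
step_arm([
  {"offset":[0.8,-2.1,0],"roll":0},
  {"offset":[1.6,-4.2,0],"roll":0},
  {"offset":[1.8,-4.8,0],"roll":0},
  {"offset":[1.8,-4.8,0],"roll":0},
  {"offset":[1.8,-4.8,0],"roll":0},
  {"offset":[1.8,-4.8,0],"roll":0},
  {"offset":[1.6,-4.4,0],"roll":0},
  {"offset":[1.0,-3.2,0],"roll":0},
  {"offset":[0,0,0],"roll":0},
  {"offset":[0,0,0],"roll":0},
])

```text
t: 14.4
tool_pos: [0.4413, -0.3435, 0.2107]
orientation: [0.234, -3.131, -0.004]
force: [0.4, -1.0, -1.1]
opening: 0.0423
```

```bash
python3 go.py 1.72 .441,-.345,.054
```

```text
t 14.4 pos [ 0.441 -0.344  0.211] jawyaw 1.72 tilt [-0.002  0.003] open 0.0423 F [ 0.378 -1.013 -1.118]
roll needed -0.0
.441,-.345,.054 total cm [ 0.051 -0.141 15.671] rows>= 4 per [ 0.013 -0.035  3.918]
```

Request:
step_arm([
  {"offset":[0,-0.1,4.5],"roll":0},
  {"offset":[0,0,4.5],"roll":0},
  {"offset":[0,0,3.5],"roll":0},
  {"offset":[0,0,2],"roll":0},
  {"offset":[0,0,1.2],"roll":0},
  {"offset":[0,0,0],"roll":0},
  {"offset":[0,0,0],"roll":0},
])

```text
t: 15.28
tool_pos: [0.4429, -0.3463, 0.057]
orientation: [-0.234, 3.131, -0.003]
force: [-0.8, 0.3, -0.4]
opening: 0.0422
```

Request:
step_arm([
  {"offset":[0,0,0],"roll":0},
  {"offset":[0,0,0],"roll":0},
  {"offset":[0,0,0],"roll":0},
  {"offset":[0,0,-2],"roll":0},
  {"offset":[0,0,-4],"roll":0},
  {"offset":[0,0,-5],"roll":0},
  {"offset":[0,0,-5],"roll":0},
  {"offset":[0,0,0],"roll":0},
], fingers=6.0)

```text
t: 16.27
tool_pos: [0.4445, -0.3479, 0.2232]
orientation: [-0.234, 3.125, -0.013]
force: [0.3, -1.5, -0.1]
opening: 0.0602
```

```bash
python3 go.py 1.75 .4965,.0865,.23 .4965,.0865,.062
```

```text
t 16.27 pos [ 0.444 -0.348  0.223] jawyaw 1.72 tilt [ 0.008 -0.008] open 0.0602 F [ 0.324 -1.517 -0.132]
roll needed -0.03
.4965,.0865,.23 total cm [-12.863  41.813  -0.677] rows>= 9 per [-1.429  4.646 -0.075]
.4965,.0865,.062 total cm [ 0.   0.  16.8] rows>= 4 per [0.  0.  4.2]
```

Request:
step_arm([
  {"offset":[-0.6,2.2,-0.2],"roll":0},
  {"offset":[-1.4,4.8,-0.2],"roll":0},
  {"offset":[-1.4,4.8,-0.2],"roll":0},
  {"offset":[-1.4,4.8,-0.2],"roll":0},
  {"offset":[-1.4,4.8,-0.2],"roll":0},
  {"offset":[-1.4,4.8,0],"roll":0},
  {"offset":[-1.4,4.8,0],"roll":0},
  {"offset":[-1.3,4.8,0],"roll":0},
  {"offset":[-1.0,4.0,0],"roll":0},
  {"offset":[-0.6,2.0,0],"roll":0},
  {"offset":[0,0,0],"roll":0},
  {"offset":[0,0,0],"roll":0},
])

```text
t: 17.77
tool_pos: [0.4967, 0.0854, 0.2249]
orientation: [0.235, -3.131, 0.0]
force: [0.4, -0.1, -0.1]
opening: 0.0601
```

```bash
python3 go.py 1.72 .4965,.0865,.062
python3 - <<'E'
from h import *
p=shot('top'); q=shot('side')
for k,g in(('yellow_carton_center',(.441,-.345)),('blue_carton_center',(.589,-.357))):
    for v in(p,q):
        m=mask_of(v,k,proj(v,[*g,.05])); print(k,m is not None and fit([(v,m)],corners(.098,.042,.003,.101),[*g,.15]))
E
```

```text
t 17.77 pos [0.497 0.085 0.225] jawyaw 1.721 tilt [-0.002 -0.   ] open 0.0601 F [ 0.408 -0.143 -0.085]
roll needed 0.001
.4965,.0865,.062 total cm [ 0.001  0.115 16.285] rows>= 4 per [0.    0.029 4.071]
yellow_carton_center (array([ 0.44124361, -0.34878953,  0.14389073]), np.float64(0.9510218463706835))
yellow_carton_center (array([ 0.44392894, -0.35159027,  0.17713183]), np.float64(0.9684344062484453))
blue_carton_center (array([ 0.58857118, -0.35923208,  0.14296839]), np.float64(0.9579182411542425))
blue_carton_center (array([ 0.58983059, -0.36262002,  0.16200008]), np.float64(0.9706310743889198))
```

Request:
step_arm([
  {"offset":[0,0.1,4.0],"roll":0},
  {"offset":[0,0,4.0],"roll":0},
  {"offset":[0,0,4.0],"roll":0},
  {"offset":[0,0,3.0],"roll":0},
  {"offset":[0,0,1.3],"roll":0},
  {"offset":[0,0,0],"roll":0},
  {"offset":[0,0,0],"roll":0},
])

```text
t: 18.95
tool_pos: [0.4987, 0.0864, 0.0642]
orientation: [-0.234, 3.131, 0.0]
force: [-0.5, -0.0, 0.1]
opening: 0.0598
```

Request:
step_arm([
  {"offset":[0,0,0],"roll":0},
  {"offset":[0,0,0],"roll":0},
  {"offset":[0,0,0],"roll":0},
  {"offset":[0,0,0],"roll":0},
  {"offset":[0,0,0],"roll":0},
], fingers=3.6)

```text
t: 19.58
tool_pos: [0.4981, 0.0866, 0.0634]
orientation: [-0.234, 3.131, 0.0]
force: [-0.2, 1.7, 5.9]
opening: 0.0424
```

Request:
step_arm([
  {"offset":[0,0,-2],"roll":0},
  {"offset":[0,0,-4],"roll":0},
  {"offset":[0,0,-4.5],"roll":0},
  {"offset":[0,0,-4.5],"roll":0},
  {"offset":[0,0,0],"roll":0},
  {"offset":[0,0,0],"roll":0},
])

```text
t: 20.32
tool_pos: [0.497, 0.0863, 0.2116]
orientation: [0.234, -3.132, 0.0]
force: [-0.6, 0.2, -2.0]
opening: 0.0423
```

```bash
python3 go.py 1.72 .521,-.265,.212 .521,-.265,.053
```

```text
t 20.32 pos [0.497 0.086 0.212] jawyaw 1.72 tilt [-0.001 -0.   ] open 0.0423 F [-0.561  0.223 -2.024]
roll needed -0.0
.521,-.265,.212 total cm [  2.845 -35.098  -0.038] rows>= 8 per [ 0.356 -4.387 -0.005]
.521,-.265,.053 total cm [ 0.   0.  15.9] rows>= 4 per [0.    0.    3.975]
```

Request:
step_arm([
  {"offset":[0.2,-2.1,0],"roll":0},
  {"offset":[0.4,-4.4,0],"roll":0},
  {"offset":[0.4,-5,0],"roll":0},
  {"offset":[0.4,-5,0],"roll":0},
  {"offset":[0.4,-5,0],"roll":0},
  {"offset":[0.4,-5,0],"roll":0},
  {"offset":[0.4,-4.5,0],"roll":0},
  {"offset":[0.2,-4.0,0],"roll":0},
  {"offset":[0,0,0],"roll":0},
  {"offset":[0,0,0],"roll":0},
])

```text
t: 21.58
tool_pos: [0.5209, -0.263, 0.2106]
orientation: [0.233, -3.13, -0.004]
force: [0.8, -0.4, -1.1]
opening: 0.0425
```

Request:
step_arm([
  {"offset":[0,0,4.5],"roll":0},
  {"offset":[0,0,4.5],"roll":0},
  {"offset":[0,0,3.5],"roll":0},
  {"offset":[0,0,2],"roll":0},
  {"offset":[0,0,1.2],"roll":0},
  {"offset":[0,0,0],"roll":0},
  {"offset":[0,0,0],"roll":0},
])

```text
t: 22.45
tool_pos: [0.5227, -0.2644, 0.057]
orientation: [-0.234, 3.131, -0.002]
force: [-0.1, -0.3, -1.3]
opening: 0.0418
```

Request:
step_arm([
  {"offset":[0,0,0],"roll":0},
  {"offset":[0,0,0],"roll":0},
  {"offset":[0,0,0],"roll":0},
  {"offset":[0,0,-2],"roll":0},
  {"offset":[0,0,-4],"roll":0},
  {"offset":[0,0,-5],"roll":0},
  {"offset":[0,0,-5],"roll":0},
  {"offset":[0,0,0],"roll":0},
  {"offset":[0,0,0],"roll":0},
], fingers=6.0)

```text
t: 23.58
tool_pos: [0.5219, -0.2639, 0.2164]
orientation: [-0.234, 3.132, -0.001]
force: [-0.4, 0.7, 0.1]
opening: 0.0596
```

```bash
python3 go.py 0.15 .6,.03,.214 .6,.03,.032
python3 - <<'E'
from h import *
np.set_printoptions(precision=4,suppress=True)
p=shot('top'); q=shot('side','s2')
for v in(p,q):
    m=mask_of(v,'slide_box_center',proj(v,[.6,.03,.04])); print(m is not None and fit([(v,m)],corners(.05,.15,.012,.068),[.597,.03,.15]))
# bare patches by colour, top view
hsv=cv2.cvtColor(p['pixels'],cv2.COLOR_RGB2HSV); 
for n,lo,hi,g in(('blue',105,125,(.495,.087)),('red',0,5,(.513,0)),('yellow',25,35,(.53,-.09))):
    m=((hsv[...,0]>=lo)&(hsv[...,0]<=hi)&(hsv[...,1]>150)&(hsv[...,2]>50)).astype(np.uint8)
    if n=='red': m|=((hsv[...,0]>=175)&(hsv[...,1]>150)&(hsv[...,2]>50)).astype(np.uint8)
    c,r=proj(p,[g[0],g[1],.012]).astype(int); w=np.zeros_like(m); w[r-32:r+33,c-17:c+18]=1; m&=w
    print(n,m.sum(),fit([(p,m)],corners(.13,.046,.012,.0121,(-.014,0)),[*g,.15]))
E
```

```text
t 23.57 pos [ 0.522 -0.264  0.216] jawyaw 1.72 tilt [ 0.001 -0.001] open 0.0596 F [-0.387  0.735  0.106]
roll needed 1.57
.6,.03,.214 total cm [27.895 12.118  0.242] rows>= 7 per [3.985 1.731 0.035]
.6,.03,.032 total cm [ 0.   0.  18.2] rows>= 4 per [0.   0.   4.55]
(array([0.5972, 0.0297, 0.1814]), np.float64(0.9618258330470628))
(array([ 0.5863,  0.0219, -0.0025]), np.float64(0.7351906299705981))
blue 865 (array([0.4977, 0.0906, 0.1619]), np.float64(0.9575814705090223))
red 879 (array([0.5127, 0.0017, 0.1636]), np.float64(0.9515010006671114))
yellow 865 (array([ 0.5273, -0.0872,  0.1646]), np.float64(0.9549415658988043))
```

View pics/s2.png

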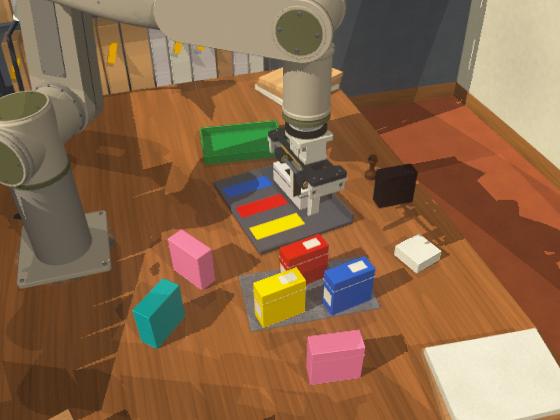

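All three cartons are standing on the mat: red (303,260), yellow (280,297), blue (348,285). The slide box is untouched, and the bare patches fit consistently at yaw 0.163 and about 90 mm apart. Now the slide box.

Request:
step_arm([
  {"offset":[0,0,0],"roll":0.174},
  {"offset":[0,0,0],"roll":0.174},
  {"offset":[0,0,0],"roll":0.174},
  {"offset":[0,0,0],"roll":0.174},
  {"offset":[0,0,0],"roll":0.174},
  {"offset":[0,0,0],"roll":0.174},
  {"offset":[0,0,0],"roll":0.174},
  {"offset":[0,0,0],"roll":0.174},
  {"offset":[0,0,0],"roll":0.168},
], fingers=7.5)

```text
t: 24.9
tool_pos: [0.5212, -0.2635, 0.2143]
orientation: [-2.042, -2.384, 0.001]
force: [-0.1, -0.2, -0.8]
opening: 0.075
```

```bash
python3 go.py 0.16 .597,.03,.214
```

```text
t 24.9 pos [ 0.521 -0.264  0.214] jawyaw 0.154 tilt [-0.002  0.001] open 0.075 F [-0.076 -0.199 -0.796]
roll needed -0.006
.597,.03,.214 total cm [27.768 12.158  0.029] rows>= 7 per [3.967 1.737 0.004]
```

Request:
step_arm([
  {"offset":[2,0.8,0],"roll":-0.01},
  {"offset":[4,1.8,0],"roll":0},
  {"offset":[4.5,2,0],"roll":0},
  {"offset":[4.5,2,0],"roll":0},
  {"offset":[4.5,2,0],"roll":0},
  {"offset":[4.3,1.8,0],"roll":0},
  {"offset":[2.5,1,0],"roll":0},
  {"offset":[1.5,0.8,0],"roll":0},
  {"offset":[0,0,0],"roll":0},
  {"offset":[0,0,0],"roll":0},
])

```text
t: 26.15
tool_pos: [0.595, 0.03, 0.2154]
orientation: [-2.024, -2.402, 0.001]
force: [-0.0, -0.6, 0.1]
opening: 0.0752
```

```bash
python3 go.py 0.164 .597,.03,.028
```

```text
t 26.15 pos [0.595 0.03  0.215] jawyaw 0.17 tilt [-0. -0.] open 0.0752 F [-0.02  -0.566  0.063]
roll needed 0.006
.597,.03,.028 total cm [-0.031  0.198 18.742] rows>= 4 per [-0.008  0.05   4.685]
```

Request:
step_arm([
  {"offset":[0,0.2,4.5],"roll":0},
  {"offset":[0,0,4.5],"roll":0},
  {"offset":[0,0,4],"roll":0},
  {"offset":[0,0,3.2],"roll":0},
  {"offset":[0,0,2.4],"roll":0},
  {"offset":[0,0,0],"roll":0},
  {"offset":[0,0,0],"roll":0},
])

```text
t: 27.02
tool_pos: [0.5979, 0.0303, 0.0308]
orientation: [2.025, 2.4, 0.001]
force: [0.1, 0.0, -0.2]
opening: 0.075
```

Request:
step_arm([
  {"offset":[0,0,0],"roll":0},
  {"offset":[0,0,0],"roll":0},
  {"offset":[0,0,0],"roll":0},
  {"offset":[0,0,0],"roll":0},
  {"offset":[0,0,0],"roll":0},
], fingers=4.2, grip_force=25)

```text
t: 27.65
tool_pos: [0.5981, 0.0311, 0.0305]
orientation: [2.024, 2.401, 0.002]
force: [1.5, 0.2, 5.3]
opening: 0.0503
```

Request:
step_arm([
  {"offset":[0,0,-2],"roll":0},
  {"offset":[0,0,-4],"roll":0},
  {"offset":[0,0,-4.5],"roll":0},
  {"offset":[0,0,-4.5],"roll":0},
  {"offset":[0,0,-3],"roll":0},
  {"offset":[0,0,0],"roll":0},
])

```text
t: 28.4
tool_pos: [0.5986, 0.0311, 0.2133]
orientation: [2.022, 2.399, 0.005]
force: [0.5, -0.6, -3.1]
opening: 0.0499
```

```bash
python3 go.py 0.17 .522,.31,.208 .522,.31,.023
```

```text
t 28.4 pos [0.599 0.031 0.213] jawyaw 0.17 tilt [ 0.005 -0.   ] open 0.0499 F [ 0.529 -0.605 -3.13 ]
roll needed 0.0
.522,.31,.208 total cm [28.788 -2.832  0.527] rows>= 6 per [ 4.798 -0.472  0.088]
.522,.31,.023 total cm [ 0.   0.  18.5] rows>= 4 per [0.    0.    4.625]
```

Request:
step_arm([
  {"offset":[2.4,-0.2,0],"roll":0},
  {"offset":[4.6,-0.5,0],"roll":0},
  {"offset":[5,-0.5,0],"roll":0},
  {"offset":[5,-0.5,0],"roll":0},
  {"offset":[5,-0.5,0],"roll":0},
  {"offset":[4.5,-0.4,0],"roll":0},
  {"offset":[2.2,-0.2,0],"roll":0},
  {"offset":[0,0,0],"roll":-0.16},
  {"offset":[0,0,0],"roll":-0.16},
  {"offset":[0,0,0],"roll":-0.16},
  {"offset":[0,0,0],"roll":-0.16},
])

```text
t: 29.78
tool_pos: [0.5205, 0.3081, 0.2078]
orientation: [-1.159, -2.918, 0.004]
force: [0.6, 1.0, -2.0]
opening: 0.0499
```

Request:
step_arm([
  {"offset":[0,0,0],"roll":-0.16},
  {"offset":[0,0,0],"roll":-0.16},
  {"offset":[0,0,0],"roll":-0.16},
  {"offset":[0,0,0],"roll":-0.16},
  {"offset":[0,0,0],"roll":0},
  {"offset":[0,0,0],"roll":0},
])

```text
t: 30.52
tool_pos: [0.5208, 0.3086, 0.2088]
orientation: [-0.196, -3.134, 0.001]
force: [0.7, -0.4, -2.6]
opening: 0.05
```

```bash
python3 go.py 1.455 .522,.31,.0235
python3 - <<'E'
from h import *
shot('side','s3')
E
```

```text
t 30.52 pos [0.521 0.309 0.209] jawyaw 1.446 tilt [-0.001 -0.001] open 0.05 F [ 0.724 -0.371 -2.635]
roll needed -0.009
.522,.31,.0235 total cm [-0.102  0.148 18.528] rows>= 4 per [-0.025  0.037  4.632]
```

View pics/s3.png

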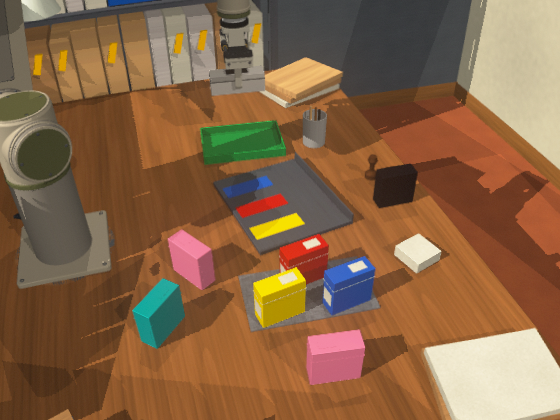

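The side view shows the box held level below the jaws at (238,80), above the empty tray at (243,141), with the cup at (313,128). Now lowering.

Request:
step_arm([
  {"offset":[0,0.1,4.5],"roll":0},
  {"offset":[0,0,4.5],"roll":0},
  {"offset":[0,0,4],"roll":0},
  {"offset":[0,0,3],"roll":0},
  {"offset":[0,0,1.5],"roll":0},
  {"offset":[0,0,0.9],"roll":0},
  {"offset":[0,0,0],"roll":0},
  {"offset":[0,0,0],"roll":0},
])

```text
t: 31.58
tool_pos: [0.5222, 0.3107, 0.0271]
orientation: [0.19, 3.134, 0.002]
force: [0.4, -0.4, -2.1]
opening: 0.0499
```

```bash
python3 go.py 1.455 .522,.31,.0235
python3 - <<'E'
from h import *
p=shot('side','s4'); print(proj(p,[.522,.31,.033]))
cv2.imwrite('pics/s4c.png',cv2.resize(cv2.cvtColor(p['pixels'][90:200,170:350],cv2.COLOR_RGB2BGR),None,fx=3,fy=3))
E
```

```text
t 31.57 pos [0.522 0.311 0.027] jawyaw 1.45 tilt [0.002 0.001] open 0.0499 F [ 0.444 -0.366 -2.101]
roll needed -0.005
.522,.31,.0235 total cm [ 0.009 -0.071  0.362] rows>= 1 per [ 0.009 -0.071  0.362]
[240.95525358 135.74937705]
```

View pics/s4c.png

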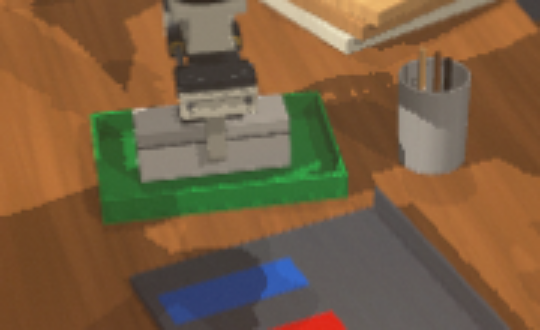

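The box sits over the tray floor, centred inside the rim, about 3 mm up. Lower, release, lift.

Request:
step_arm([
  {"offset":[0,0,0.3],"roll":0},
  {"offset":[0,0,0],"roll":0},
  {"offset":[0,0,0],"roll":0},
])

```text
t: 32.0
tool_pos: [0.522, 0.3106, 0.0235]
orientation: [0.19, 3.134, 0.002]
force: [1.2, 0.4, 1.9]
opening: 0.0498
```

Request:
step_arm([
  {"offset":[0,0,0],"roll":0},
  {"offset":[0,0,0],"roll":0},
  {"offset":[0,0,0],"roll":0},
  {"offset":[0,0,0],"roll":0},
  {"offset":[0,0,-2],"roll":0},
  {"offset":[0,0,-4],"roll":0},
  {"offset":[0,0,-5],"roll":0},
  {"offset":[0,0,-5],"roll":0},
  {"offset":[0,0,-3],"roll":0},
  {"offset":[0,0,0],"roll":-0.134},
  {"offset":[0,0,0],"roll":-0.134},
  {"offset":[0,0,0],"roll":0},
], fingers=7.0)

```text
t: 33.5
tool_pos: [0.5213, 0.3103, 0.2142]
orientation: [-0.23, 3.132, 0.001]
force: [0.0, -0.4, 0.1]
opening: 0.0702
```

```bash
python3 go.py 1.72 .522,-.265,.22 .522,-.265,.057
python3 - <<'E'
from h import *
np.set_printoptions(precision=4,suppress=True)
p=shot('top'); q=shot('side')
for k,g in(('red_carton_center',(.522,-.265)),('yellow_carton_center',(.441,-.345)),('blue_carton_center',(.589,-.357))):
    for v in(p,q):
        m=mask_of(v,k,proj(v,[*g,.05])); print(k,m is not None and fit([(v,m)],corners(.098,.042,.003,.101),[*g,.15]))
for v in(p,q):
    m=mask_of(v,'slide_box_center',proj(v,[.522,.31,.033])); print(m is not None and fit([(v,m)],corners(.05,.15,.005,.061),[.522,.31,1.45]))
E
```

```text
t 33.5 pos [0.521 0.31  0.214] jawyaw 1.717 tilt [0.001 0.001] open 0.0702 F [ 0.031 -0.39   0.119]
roll needed -0.003
.522,-.265,.22 total cm [  8.487 -56.899  -0.578] rows>= 12 per [ 0.707 -4.742 -0.048]
.522,-.265,.057 total cm [ 0.   0.  16.3] rows>= 4 per [0.    0.    4.075]
red_carton_center (array([ 0.5195, -0.2667,  0.1627]), np.float64(0.9533180209820598))
red_carton_center (array([ 0.5255, -0.268 ,  0.1931]), np.float64(0.8103854328221035))
yellow_carton_center (array([ 0.4413, -0.3485,  0.1669]), np.float64(0.9541201328101419))
yellow_carton_center (array([ 0.4445, -0.3511,  0.1683]), np.float64(0.9621731208458439))
blue_carton_center (array([ 0.5877, -0.36  ,  0.1241]), np.float64(0.9571157706892706))
blue_carton_center (array([ 0.591 , -0.3614,  0.1669]), np.float64(0.9672968965151997))
(array([0.5165, 0.3084, 1.4403]), np.float64(0.866532582461786))
(array([0.5199, 0.3007, 1.4306]), np.float64(0.9408119144847465))
```

The slide box fit agrees with the tray centre to within 1 cm in both views, and the cartons are unmoved. Now putting red back.

Request:
step_arm([
  {"offset":[0.4,-2.5,0],"roll":0},
  {"offset":[0.7,-5,0],"roll":0},
  {"offset":[0.8,-5.2,0],"roll":0},
  {"offset":[0.8,-5.2,0],"roll":0},
  {"offset":[0.8,-5.2,0],"roll":0},
  {"offset":[0.8,-5.2,0],"roll":0},
  {"offset":[0.8,-5.2,0],"roll":0},
  {"offset":[0.8,-5.2,0],"roll":0},
  {"offset":[0.8,-5.2,0],"roll":0},
  {"offset":[0.8,-5.2,0],"roll":0},
  {"offset":[0.7,-5,0],"roll":0},
  {"offset":[0.3,-2.8,0],"roll":0},
], fingers=6.0, grip_force=20)

```text
t: 35.5
tool_pos: [0.52, -0.2677, 0.2126]
orientation: [0.227, -3.133, 0.001]
force: [-0.4, 0.8, 0.0]
opening: 0.0602
```

Request:
step_arm([
  {"offset":[0,0,0],"roll":0},
  {"offset":[0,0,0],"roll":0},
])

```text
t: 35.75
tool_pos: [0.5205, -0.2644, 0.2125]
orientation: [0.231, -3.133, -0.001]
force: [-1.0, -0.6, 0.1]
opening: 0.0599
```

```bash
python3 go.py 1.72 .522,-.265,.055
```

```text
t 35.75 pos [ 0.52  -0.264  0.212] jawyaw 1.718 tilt [-0.     0.001] open 0.0599 F [-0.991 -0.637  0.072]
roll needed -0.002
.522,-.265,.055 total cm [-0.141 -0.079 15.747] rows>= 4 per [-0.035 -0.02   3.937]
```

Request:
step_arm([
  {"offset":[-0.1,-0.1,4.0],"roll":0},
  {"offset":[0,0,4.0],"roll":0},
  {"offset":[0,0,4.0],"roll":0},
  {"offset":[0,0,2.5],"roll":0},
  {"offset":[0,0,1.2],"roll":0},
  {"offset":[0,0,0],"roll":0},
  {"offset":[0,0,0],"roll":0},
])

```text
t: 36.62
tool_pos: [0.5227, -0.2662, 0.0573]
orientation: [-0.232, 3.131, -0.002]
force: [0.1, -0.2, -0.1]
opening: 0.0599
```

Request:
step_arm([
  {"offset":[0,0,0],"roll":0},
  {"offset":[0,0,0],"roll":0},
  {"offset":[0,0,0],"roll":0},
  {"offset":[0,0,0],"roll":0},
  {"offset":[0,0,0],"roll":0},
], fingers=3.6)

```text
t: 37.25
tool_pos: [0.5221, -0.2662, 0.0564]
orientation: [-0.231, 3.132, -0.001]
force: [-0.7, 1.6, 6.2]
opening: 0.0419
```

Request:
step_arm([
  {"offset":[0,0,-2],"roll":0},
  {"offset":[0,0,-4],"roll":0},
  {"offset":[0,0,-4.5],"roll":0},
  {"offset":[0,0,-4.5],"roll":0},
  {"offset":[0,0,0],"roll":0},
  {"offset":[0,0,0],"roll":0},
])

```text
t: 38.0
tool_pos: [0.5214, -0.2659, 0.2056]
orientation: [0.231, -3.133, -0.0]
force: [0.4, 0.4, -1.3]
opening: 0.0421
```

```bash
python3 go.py 1.732 .514,.003,.206
```

```text
t 38.0 pos [ 0.521 -0.266  0.206] jawyaw 1.718 tilt [-0.  0.] open 0.0421 F [ 0.355  0.371 -1.291]
roll needed -0.014
.514,.003,.206 total cm [-3.583 26.662 -0.038] rows>= 6 per [-0.597  4.444 -0.006]
```

Request:
step_arm([
  {"offset":[-0.3,2.2,0],"roll":-0.014},
  {"offset":[-0.6,4.4,0],"roll":0},
  {"offset":[-0.7,5,0],"roll":0},
  {"offset":[-0.7,5,0],"roll":0},
  {"offset":[-0.6,4.6,0],"roll":0},
  {"offset":[-0.4,3.4,0],"roll":0},
  {"offset":[-0.3,2,0],"roll":0},
  {"offset":[0,0,0],"roll":0},
  {"offset":[0,0,0],"roll":0},
  {"offset":[0,0,0],"roll":0},
])

```text
t: 39.25
tool_pos: [0.5145, 0.0018, 0.2052]
orientation: [0.252, -3.131, 0.0]
force: [-0.3, -0.0, -0.6]
opening: 0.0422
```

```bash
python3 go.py 1.732 .514,.003,.066
```

```text
t 39.25 pos [0.515 0.002 0.205] jawyaw 1.731 tilt [-0.001 -0.   ] open 0.0422 F [-0.302 -0.028 -0.596]
roll needed -0.001
.514,.003,.066 total cm [ 0.033  0.129 13.921] rows>= 3 per [0.011 0.043 4.64 ]
```

Request:
step_arm([
  {"offset":[0,0.1,4.0],"roll":0},
  {"offset":[0,0,4.0],"roll":0},
  {"offset":[0,0,3.0],"roll":0},
  {"offset":[0,0,2.0],"roll":0},
  {"offset":[0,0,1.1],"roll":0},
  {"offset":[0,0,0],"roll":0},
  {"offset":[0,0,0],"roll":0},
])

```text
t: 40.12
tool_pos: [0.5151, 0.0029, 0.0652]
orientation: [-0.252, 3.131, -0.0]
force: [1.0, -0.5, -1.9]
opening: 0.042
```

Request:
step_arm([
  {"offset":[0,0,0],"roll":0},
  {"offset":[0,0,0],"roll":0},
  {"offset":[0,0,0],"roll":0},
  {"offset":[0,0,-2],"roll":0},
  {"offset":[0,0,-4],"roll":0},
  {"offset":[0,0,-5],"roll":0},
  {"offset":[0,0,-4],"roll":0},
  {"offset":[0,0,0],"roll":0},
  {"offset":[0,0,0],"roll":0},
], fingers=6.0)

```text
t: 41.25
tool_pos: [0.5144, 0.0034, 0.214]
orientation: [0.253, -3.131, -0.0]
force: [-0.9, -0.2, -0.2]
opening: 0.0599
```

```bash
python3 go.py 1.732 .589,-.3575,.216
```

```text
t 41.25 pos [0.514 0.003 0.214] jawyaw 1.732 tilt [-0.  0.] open 0.0599 F [-0.933 -0.16  -0.185]
roll needed 0.0
.589,-.3575,.216 total cm [ -1.57  -36.818  -0.196] rows>= 8 per [-0.196 -4.602 -0.024]
```

Request:
step_arm([
  {"offset":[-0.1,-2.4,0],"roll":0},
  {"offset":[-0.2,-4.6,0],"roll":0},
  {"offset":[-0.2,-5.2,0],"roll":0},
  {"offset":[-0.2,-5.2,0],"roll":0},
  {"offset":[-0.2,-5.2,0],"roll":0},
  {"offset":[-0.2,-5.2,0],"roll":0},
  {"offset":[-0.2,-4.6,0],"roll":0},
  {"offset":[-0.2,-2.9,0],"roll":0},
  {"offset":[-0.1,-1.5,0],"roll":0},
  {"offset":[0,0,0],"roll":0},
  {"offset":[0,0,0],"roll":0},
  {"offset":[0,0,0],"roll":0},
])

```text
t: 42.75
tool_pos: [0.5897, -0.3561, 0.2149]
orientation: [-0.255, 3.131, 0.0]
force: [-1.3, 0.7, -0.5]
opening: 0.06
```

```bash
python3 go.py 1.732 .589,-.3575,.055
python3 - <<'E'
from h import *
p=shot('top')
m=mask_of(p,'red_carton_center',proj(p,[.513,0,.06])); print(fit([(p,m)],CART,[.513,0,.15]))
E
```

```text
t 42.75 pos [ 0.59  -0.356  0.215] jawyaw 1.733 tilt [0. 0.] open 0.06 F [-1.284  0.72  -0.519]
roll needed 0.001
.589,-.3575,.055 total cm [ 0.095 -0.128 15.99 ] rows>= 4 per [ 0.024 -0.032  3.998]
(array([0.51316045, 0.00137194, 0.16856477]), np.float64(0.9371060068111007))
```

Red now fits at (0.5132, 0.0014), with its patch at (0.5127, 0.0017). Picking blue.

Request:
step_arm([
  {"offset":[0.1,-0.1,4.0],"roll":0},
  {"offset":[0,0,4.0],"roll":0},
  {"offset":[0,0,4.0],"roll":0},
  {"offset":[0,0,2.7],"roll":0},
  {"offset":[0,0,1.2],"roll":0},
  {"offset":[0,0,0],"roll":0},
  {"offset":[0,0,0],"roll":0},
])

```text
t: 43.72
tool_pos: [0.5897, -0.3591, 0.0576]
orientation: [-0.253, 3.129, -0.003]
force: [-0.8, -0.3, -0.2]
opening: 0.0602
```

Request:
step_arm([
  {"offset":[0,0,0],"roll":0},
  {"offset":[0,0,0],"roll":0},
  {"offset":[0,0,0],"roll":0},
  {"offset":[0,0,0],"roll":0},
  {"offset":[0,0,0],"roll":0},
], fingers=3.6)

```text
t: 44.35
tool_pos: [0.5891, -0.3586, 0.0565]
orientation: [-0.253, 3.131, -0.001]
force: [-1.1, 1.7, 5.5]
opening: 0.0417
```

Request:
step_arm([
  {"offset":[0,0,-2],"roll":0},
  {"offset":[0,0,-4],"roll":0},
  {"offset":[0,0,-5],"roll":0},
  {"offset":[0,0,-5],"roll":0},
  {"offset":[0,0,-2],"roll":0},
  {"offset":[0,0,0],"roll":0},
  {"offset":[0,0,0],"roll":0},
])

```text
t: 45.22
tool_pos: [0.5877, -0.3578, 0.2325]
orientation: [0.253, -3.128, -0.004]
force: [0.4, -1.0, -2.7]
opening: 0.0419
```

```bash
python3 go.py 1.732 .4985,.0916,.236
```

```text
t 45.23 pos [ 0.588 -0.358  0.232] jawyaw 1.732 tilt [-0.004  0.003] open 0.0419 F [ 0.382 -1.049 -2.685]
roll needed -0.0
.4985,.0916,.236 total cm [ 1.589 45.786 -0.355] rows>= 10 per [ 0.159  4.579 -0.035]
```

Request:
step_arm([
  {"offset":[0.1,2.4,0],"roll":0},
  {"offset":[0.2,4.6,0],"roll":0},
  {"offset":[0.2,5,0],"roll":0},
  {"offset":[0.2,5,0],"roll":0},
  {"offset":[0.2,5,0],"roll":0},
  {"offset":[0.2,5,0],"roll":0},
  {"offset":[0.2,5,0],"roll":0},
  {"offset":[0.1,5,0],"roll":0},
  {"offset":[0.1,4.5,0],"roll":0},
  {"offset":[0.1,3.3,0],"roll":0},
  {"offset":[0,1,0],"roll":0},
  {"offset":[0,0,0],"roll":0},
])

```text
t: 46.72
tool_pos: [0.4987, 0.091, 0.234]
orientation: [0.254, -3.129, 0.001]
force: [0.6, -0.7, -2.3]
opening: 0.0421
```

Request:
step_arm([
  {"offset":[0,0,0],"roll":0},
  {"offset":[0,0,0],"roll":0},
])

```text
t: 46.98
tool_pos: [0.4996, 0.09, 0.2354]
orientation: [0.251, -3.131, 0.0]
force: [-0.2, 0.6, -0.6]
opening: 0.0418
```

```bash
python3 go.py 1.732 .4985,.0916,.066
```

```text
t 46.98 pos [0.5   0.09  0.235] jawyaw 1.731 tilt [-0. -0.] open 0.0418 F [-0.176  0.56  -0.644]
roll needed -0.001
.4985,.0916,.066 total cm [ 0.079  0.176 16.942] rows>= 4 per [0.02  0.044 4.235]
```

Request:
step_arm([
  {"offset":[0.1,0.1,4.5],"roll":0},
  {"offset":[0,0,4.5],"roll":0},
  {"offset":[0,0,4.0],"roll":0},
  {"offset":[0,0,2.5],"roll":0},
  {"offset":[0,0,1.5],"roll":0},
  {"offset":[0,0,0],"roll":0},
  {"offset":[0,0,0],"roll":0},
])

```text
t: 47.85
tool_pos: [0.4989, 0.0917, 0.0664]
orientation: [-0.252, 3.13, -0.0]
force: [0.4, -0.3, -1.9]
opening: 0.0416
```

Request:
step_arm([
  {"offset":[0,0,0],"roll":0},
  {"offset":[0,0,0],"roll":0},
  {"offset":[0,0,0],"roll":0},
  {"offset":[0,0,-2],"roll":0},
  {"offset":[0,0,-4],"roll":0},
  {"offset":[0,0,-5],"roll":0},
  {"offset":[0,0,-4],"roll":0},
  {"offset":[0,0,0],"roll":0},
  {"offset":[0,0,0],"roll":0},
], fingers=6.0)

```text
t: 48.98
tool_pos: [0.498, 0.0919, 0.2151]
orientation: [0.253, -3.131, -0.0]
force: [-0.5, -0.8, 0.3]
opening: 0.0597
```

```bash
python3 go.py 1.732 .4425,-.3465,.216
```

```text
t 48.98 pos [0.498 0.092 0.215] jawyaw 1.732 tilt [-0. -0.] open 0.0597 F [-0.471 -0.812  0.321]
roll needed 0.0
.4425,-.3465,.216 total cm [ 12.514 -42.379  -0.092] rows>= 9 per [ 1.39  -4.709 -0.01 ]
```

Request:
step_arm([
  {"offset":[0.7,-2.4,0],"roll":0},
  {"offset":[1.4,-4.7,0],"roll":0},
  {"offset":[1.5,-5,0],"roll":0},
  {"offset":[1.5,-5,0],"roll":0},
  {"offset":[1.5,-5,0],"roll":0},
  {"offset":[1.5,-5,0],"roll":0},
  {"offset":[1.5,-5,0],"roll":0},
  {"offset":[1.4,-5,0],"roll":0},
  {"offset":[1.1,-3.5,0],"roll":0},
  {"offset":[0.4,-1.8,0],"roll":0},
  {"offset":[0,0,0],"roll":0},
  {"offset":[0,0,0],"roll":0},
])

```text
t: 50.48
tool_pos: [0.4432, -0.3453, 0.2151]
orientation: [0.254, -3.131, -0.002]
force: [0.2, 0.9, 0.5]
opening: 0.0599
```

```bash
python3 go.py 1.732 .4425,-.3465,.055
python3 - <<'E'
from h import *
p=shot('top')
m=mask_of(p,'blue_carton_center',proj(p,[.498,.09,.06])); print(fit([(p,m)],CART,[.498,.09,.15]))
E
```

```text
t 50.48 pos [ 0.443 -0.345  0.215] jawyaw 1.733 tilt [-0.001  0.001] open 0.0599 F [0.171 0.91  0.48 ]
roll needed 0.001
.4425,-.3465,.055 total cm [ 0.086 -0.107 16.013] rows>= 4 per [ 0.021 -0.027  4.003]
(array([0.49720233, 0.08932827, 0.15509065]), np.float64(0.9437866055513114))
```

Blue fits at (0.4972, 0.0893), with its patch at (0.4977, 0.0906). Last is yellow.

Request:
step_arm([
  {"offset":[0.1,-0.1,4.0],"roll":0},
  {"offset":[0,0,4.0],"roll":0},
  {"offset":[0,0,4.0],"roll":0},
  {"offset":[0,0,2.7],"roll":0},
  {"offset":[0,0,1.2],"roll":0},
  {"offset":[0,0,0],"roll":0},
  {"offset":[0,0,0],"roll":0},
])

```text
t: 51.45
tool_pos: [0.4431, -0.3485, 0.0583]
orientation: [-0.253, 3.13, -0.003]
force: [0.1, -0.2, 0.4]
opening: 0.0601
```

Request:
step_arm([
  {"offset":[0,0,0],"roll":0},
  {"offset":[0,0,0],"roll":0},
  {"offset":[0,0,0],"roll":0},
  {"offset":[0,0,0],"roll":0},
  {"offset":[0,0,0],"roll":0},
], fingers=3.6)

```text
t: 52.08
tool_pos: [0.4424, -0.348, 0.0573]
orientation: [-0.253, 3.131, -0.001]
force: [-1.2, 2.5, 6.3]
opening: 0.0422
```

Request:
step_arm([
  {"offset":[0,0,-2],"roll":0},
  {"offset":[0,0,-4],"roll":0},
  {"offset":[0,0,-4.5],"roll":0},
  {"offset":[0,0,-4.5],"roll":0},
  {"offset":[0,0,0],"roll":0},
  {"offset":[0,0,0],"roll":0},
])

```text
t: 52.82
tool_pos: [0.4419, -0.3478, 0.2067]
orientation: [0.253, -3.131, 0.0]
force: [0.4, 0.4, -2.5]
opening: 0.0419
```

```bash
python3 go.py 1.732 .528,-.086,.206
```

```text
t 52.83 pos [ 0.442 -0.348  0.207] jawyaw 1.732 tilt [-0. -0.] open 0.0419 F [ 0.368  0.408 -2.516]
roll needed -0.0
.528,-.086,.206 total cm [-12.701  24.456   0.071] rows>= 6 per [-2.117  4.076  0.012]
```

Request:
step_arm([
  {"offset":[-1.1,2.1,0],"roll":0},
  {"offset":[-2.0,4.0,0],"roll":0},
  {"offset":[-2.4,4.6,0],"roll":0},
  {"offset":[-2.4,4.6,0],"roll":0},
  {"offset":[-2.3,4.4,0],"roll":0},
  {"offset":[-1.6,3.0,0],"roll":0},
  {"offset":[-0.9,1.7,0],"roll":0},
  {"offset":[0,0,0],"roll":0},
  {"offset":[0,0,0],"roll":0},
  {"offset":[0,0,0],"roll":0},
])

```text
t: 54.08
tool_pos: [0.528, -0.0877, 0.2065]
orientation: [0.251, -3.131, 0.0]
force: [-0.3, 0.6, -1.7]
opening: 0.0419
```

```bash
python3 go.py 1.732 .528,-.086,.067
```

```text
t 54.08 pos [ 0.528 -0.088  0.206] jawyaw 1.731 tilt [-0. -0.] open 0.0419 F [-0.327  0.573 -1.698]
roll needed -0.001
.528,-.086,.067 total cm [-0.032  0.171 13.949] rows>= 3 per [-0.011  0.057  4.65 ]
```

Request:
step_arm([
  {"offset":[0,0.1,4.0],"roll":0},
  {"offset":[0,0,4.0],"roll":0},
  {"offset":[0,0,3.0],"roll":0},
  {"offset":[0,0,2.0],"roll":0},
  {"offset":[0,0,1.0],"roll":0},
  {"offset":[0,0,0],"roll":0},
  {"offset":[0,0,0],"roll":0},
])

```text
t: 54.95
tool_pos: [0.5286, -0.0862, 0.0674]
orientation: [-0.252, 3.13, -0.001]
force: [-0.0, -0.4, -1.1]
opening: 0.0419
```

Request:
step_arm([
  {"offset":[0,0,0],"roll":0},
  {"offset":[0,0,0],"roll":0},
  {"offset":[0,0,0],"roll":0},
  {"offset":[0,0,-2],"roll":0},
  {"offset":[0,0,-4],"roll":0},
  {"offset":[0,0,-5],"roll":0},
  {"offset":[0,0,-5],"roll":0},
  {"offset":[1,-4.5,-1],"roll":0},
  {"offset":[1,-4.5,0],"roll":0},
  {"offset":[1,-4.5,0],"roll":0},
  {"offset":[1,-4.5,0],"roll":0},
  {"offset":[1,-4.5,0],"roll":0},
], fingers=6.0)

```text
t: 56.45
tool_pos: [0.5147, -0.3172, 0.2367]
orientation: [-0.253, 3.131, -0.0]
force: [0.5, -0.1, -0.1]
opening: 0.06
```

Run:
```python
from h import *
np.set_printoptions(precision=4,suppress=True)
p=shot('top','t9'); q=shot('side','s9')
for k,g in(('red_carton_center',(.513,.002)),('yellow_carton_center',(.527,-.087)),('blue_carton_center',(.498,.09))):
    m=mask_of(p,k,proj(p,[*g,.06])); print(k,m is not None and fit([(p,m)],CART,[*g,.15]))
for v in(p,q):
    m=mask_of(v,'slide_box_center',proj(v,[.522,.31,.033])); print('box',m is not None and fit([(v,m)],corners(.05,.15,.005,.061),[.522,.31,1.45]))
for v in(p,q): print('cup',[(d['xy'],d['score'],on(v,d['xy'],0)[:2]) for d in cams.pinpoint(v,'pencil_cup')[:1]])
```

```text
red_carton_center (array([0.5127, 0.001 , 0.1646]), np.float64(0.9511256354393609))
yellow_carton_center False
blue_carton_center (array([0.4962, 0.0891, 0.1678]), np.float64(0.9409781890284203))
box (array([0.5167, 0.3087, 1.4751]), np.float64(0.9644138040965968))
box (array([0.5195, 0.2989, 1.471 ]), np.float64(0.9588454633337937))
cup [([146.3, 119.2], 0.63, array([0.7439, 0.2708]))]
cup []
```

View pics/t9.png

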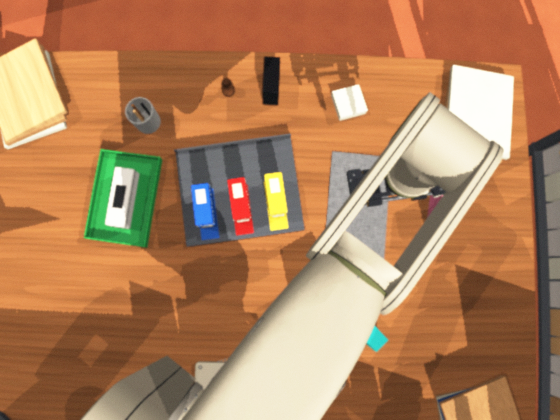

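View pics/s9.png

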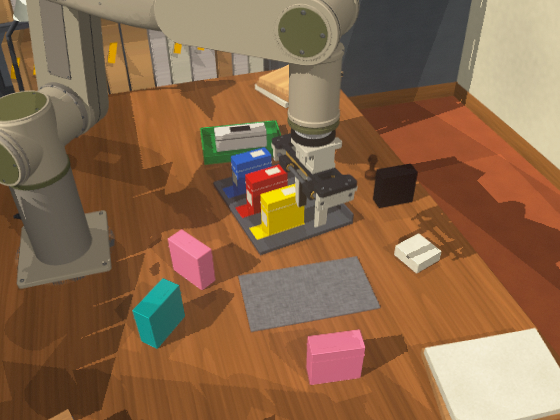

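All three cartons stand on patches of their own colour: blue (204,205), red (240,203), yellow (277,200). The slide box lies in the tray at (122,197) and the cup is unmoved at (142,113). The detector missed yellow, so I'll measure it once more from a new picture and by colour, then hand in.

Run:
```python
from h import *
p=shot('top'); m=mask_of(p,'yellow_carton_center',proj(p,[.527,-.087,.06])); print(m is not None and fit([(p,m)],CART,[.527,-.087,.15]))
hsv=cv2.cvtColor(p['pixels'],cv2.COLOR_RGB2HSV); c,r=proj(p,[.527,-.087,.06]).astype(int)
m=((hsv[...,0]>=22)&(hsv[...,0]<=36)&(hsv[...,1]>120)&(hsv[...,2]>60)).astype(np.uint8); w=np.zeros_like(m); w[r-32:r+40,c-20:c+20]=1; m&=w
C=np.vstack([CART,corners(.13,.046,.012,.0121,(-.014,0))]); print('carton+patch by colour',fit([(p,m)],C,[.527,-.087,.16]))
s=robot.read_state(); print(s['t'],s['force'],s['tool_pos'])
```

```text
(array([ 0.52657942, -0.08779123,  0.17110946]), np.float64(0.9201665327587466))
carton+patch by colour (array([ 0.52804084, -0.08787391,  0.14695971]), np.float64(0.9106421919577973))
57.0 [ 0.7542933  -0.29984203  0.00953042] [ 0.51523622 -0.31482201  0.23686752]
```

```bash
python3 -c "from plant import robot; print(robot.close_job())"
```

```text
the job is handed in; nothing more can be done
None
```

The job is handed in at about 57 s of the 134 s allowed. I moved all three cartons to the felt mat, lifted the slide box into the tray, then put each carton back on the patch of its own colour. `close_job` gives no verdict, so the results below are from my own last camera checks.

| Carton | Measured position (x, y) in m | Patch position (x, y) in m | Yaw |
|---|---|---|---|
| Red | (0.5127, 0.0010) | (0.5127, 0.0017) | 0.165 |
| Blue | (0.4962, 0.0891) | (0.4977, 0.0906) | 0.168 |
| Yellow | (0.5266, -0.0878) | (0.5273, -0.0872) | 0.171 |

- **Cartons:** each stands within about 2 mm of its patch and within 0.01 rad of the patch yaw of about 0.163.
- **Slide box:** it lies in the tray about 1 cm or less from the tray's centre. The two cameras differ by about 1 cm in y, and both readings are well inside the limits.
- **Gripper:** it was clear of everything, at a height of 0.237 m.
- **Detector misses:** the network missed the yellow carton in one late picture. A second picture found it, and a separate colour fit agreed to about 2 mm.
- **Pencil cup:** it reads about 9 mm from its first top-view position. That is a low-confidence detection; in the pictures the cup looks unmoved and the arm never came near it. The side camera did not detect the cup at the end.

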